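# Let down the dust cover of the carving-bit case

### The arm

A 6-joint arm with a two-finger parallel gripper is mounted at the origin on the work surface. World frame = base frame: x ahead of the robot, y to its left, z up, the work surface at z = 0. Lengths are in m, angles in degrees, forces in N, time in s.
With the tool pointing down it reaches from about 0.4 to 0.825 m from the base axis. Payload 7 kg.
Tool frame: the origin (TCP) lies at the very end of the fingers, on their centre line; the grasp point (between the pads) lies 19 mm behind it; z points along the fingers, y is the line along which they close (so a half turn about z gives the same grasp; the last joint's range is limited). The gripper opens to 88 mm and grips with 3 to 60 N. Pads are 19 mm wide; open, the fingers measure 130 mm over their backs; the gripper's body (78 mm by 193 mm) begins 47 mm behind the grasp point.
Start: joints at [-60.728, 20.546, 0.682, 0, -70.136, -16.507], TCP at [0.149, -0.658, 0.227] pointing down, gripper open.
Joint ranges: [-176.03, 176.03], [-82.01, 121.73], [-58.28, 71.71], [-173.87, 95.51], [-174.79, -0.11], [-173.66, 173.66]. Speed limits (degrees/s): [136.94, 136.94, 172.46, 180, 180, 180].

### API

Orientations are given as [roll, pitch, yaw] about the fixed x, y, z axes, in that order (R = Rz(yaw) Ry(pitch) Rx(roll)).
In Python, from plant import ctrl, viewer gives the robot as it stands.
- The arm moves only by the tool servo_tool, never from a script. Its argument "rows" is a list of rows, each a list of 6 numbers: the shift along the world's x, y, z in mm, then the turn, a rotation vector about the world's x, y, z in degrees. A call has 1 to 5 rows; each row shifts and turns the commanded pose from where the row before left it; what a row does not reach is not made up. A row lasts 1/12 s, in which the tool goes at most 41.7 mm and 7.16 degrees, less where a joint would pass 70% of its speed; a pose out of reach is approached as far as the arm can. A call is refused whole if a number of a shift passes 41.7 or a number of a turn 7.16, either way. A call with a gripper value outside its range is refused whole. "fingers" is the finger opening in mm, from 0 to 87.6, set as the call begins (left out, the last holds). The fingers move at their own pace and stop on an object; the grip force is fixed at half the most. Time passes only in rows, so rows that do not move let the fingers close. It gives the time, the measured TCP pose, the force and the opening at its end, in the units of the state.
- ctrl.get_obs(): the state, without advancing time (a new reading comes with each control period).
- viewer.snapshot(name): name is "scene" or "top" or "wrist"; returns (picture, depth): 420x560x3 uint8, red, green, blue; 420x560 float32, m along the optical axis (not along the pixel's ray), 0 where there is no reading.
- viewer.calibration(name): a dict with "fx", "fy", "cx", "cy" (pixels), "origin" and "rotation" of the camera in the world. Camera axes: x right, y up, looking along -z (the intrinsics and any distortion apply to the point x, -y, -z); pixel columns grow to the right and rows downward; lengths in m; the calibration is good to about 2 mm. A picture is of the moment at which its call begins: read the wrist's pose just before it. calibration takes no time and is no camera call; for the wrist camera it gives the pose at the moment of the call.
- ctrl.close_job(): hands the job in, once; it reports no verdict.
The state is a dict: "clock": time; "joint_pos": joint angles; "qvel": joint speeds; "tau": joint torques, N m; "tool_pos": TCP position; "orientation": TCP orientation; "force": force on the tool from outside, world axes, zero at the start; "moment": the same for the moment, N m; "opening": finger opening in m.
Only numpy, scipy, OpenCV 4.12 (cv2) and the standard library are available. Lean on these libraries where they do the work, as an engineer would, in place of code of your own. Each camera call takes 0.05 s, during which the arm holds its last target. There are 200 camera calls.

### The job

Without gripping or pinching anything, reach in with the fingers under the raised lip of the clear dust cover, push the orange prop rod over so that it folds down into the case, and catch the falling cover on the fingers. Then lower the cover gently until it is fully shut, without letting it slam; do not raise the cover off its prop first, do not press hard, and leave everything else on the bench and in the case where it is.

Things in the scene. Friction and masses are not known exactly. Their poses are not given: they have to be found in the camera images.
- case: open wooden case fixed to the bench, 200 mm deep (its x) x 280 mm wide (its y), rim 70 mm high, walls 6 mm. Origin under its centre on the bench; its +x points away from its front (the side nearest the robot) to the hinge side, +y to the left as seen from the robot, z up. A black insert fills it to 30 mm
- cover (a joint): angle (rad) of the clear cover with blue border: 0 = shut on the rim, grows as it opens; starts propped at 0.63. The cover is a stiff flat panel 240 x 280 x 6 mm, about 0.45 kg, hinged along the far rim (case x = +100 mm, z = 70.5 mm at the underside). Unsupported it drops in well under a second and slams.
- lip_mid (a point): middle of the front edge of the cover's lip, on the underside, 240 mm from the hinge line; its y axis runs along the edge. The cover is the same across its 280 mm width. Shut, its blue lip overhangs the front wall by 40 mm (case x = -100 to -140 mm) with clear space beneath
- prop (a joint): angle (rad) of the orange prop rod: 0 = upright under the cover, leaning 0.04 rad past upright to the case's -y against a stop; grows to 1.58 as it folds down towards the case's +y, where it lies along the inside of the front wall below the rim. The cover rides down on the tip as it tilts (by about 5 mm at 0.3 rad). Once tilted 0.25 rad or more it falls flat by itself
- prop_tip (a point): centre of the round upper end of the prop rod (10 mm thick, about 154 mm from pivot to here), touching the cover's underside about 229 mm from the hinge line, so about 11 mm in from the lip's front edge
- prop_pivot (a point): pivot of the prop, case x = -85 mm, y = -35 mm, z = 45 mm; its axis runs along the case's x
- mallet: round wooden carver's mallet standing on its head, 84 mm wide, 200 mm tall, handle up; origin under its centre. Leave it alone
- sample: white marble sample tile 70 x 70 x 30 mm; origin under its centre. Leave it alone
- chisel: steel hand chisel lying on the bench, about 225 mm long; origin under its middle. Leave it alone
- brush: dusting brush lying on the bench, about 200 mm long; origin near its middle. Leave it alone
- mug: blue mug, 80 mm wide, 90 mm tall; origin under its centre. Leave it alone
- bit_a: loose steel bit, 110 mm long, 12 mm thick, lying on the black insert inside the case, in its far half. Leave it alone
- bit_b: second loose steel bit like bit_a, beside it. Leave it alone

How it is judged:
By the outcome, as a careful person would: the job done as asked, in the order asked, and still so for the second after the job is handed in, with the robot touching nothing.
It also fails if it takes over 40 s, if anything falls off the work surface, if the arm or the gripper's body presses on something with over 40 N, if the wrist force passes 120 N, or if a joint passes its speed limit or range.

## Working session

There is one attempt and no reset: what is moved stays moved. The work goes in short steps, Python scripts to look and compute and a tool call to move; the robot and the scene stay as the last step left them, time stands still between calls to the robot, and variables do not carry over. Pictures are saved under pics/ and viewed, on a budget of 10 in all, crops included, one or two more only if the job needs it, and the job is handed in when it is done.

Besides the shell and the picture viewer there is one more tool, called after "Emit:" in YAML: its name, and indented under it one key for each argument. servo_tool: Moves the arm, as the interface text tells. Its arguments: {"type":"object","properties":{"rows":{"type":"array","items":{"type":"array","items":{"type":"number"}}},"fingers":{"type":"number"}},"required":["rows"]}

```bash
ls; mkdir -p pics
python3 - <<'E'
from plant import ctrl, viewer
import numpy as np,cv2
for n in ("scene","top"):
    p,d=viewer.snapshot(n); cv2.imwrite(f"pics/{n}0.png",p[:,:,::-1]); np.save(f"pics/{n}0.npy",d)
    c=viewer.calibration(n); print(n,c)
o=ctrl.get_obs(); print(o)
E
```

```text
pics
scene {'fx': 403.50889843945725, 'fy': 403.50889843945725, 'cx': 278.0306475017102, 'cy': 210.94456745726015, 'origin': array([1.04365493, 0.64021688, 1.16391792]), 'rotation': array([ 37.53661261,   0.15004489, 146.75301745])}
top {'fx': 501.3350681727077, 'fy': 501.3350681727077, 'cx': 279.17045505254526, 'cy': 211.46013058276, 'origin': array([0.31476977, 0.01077623, 1.72247337]), 'rotation': array([ 1.09435615e+01, -5.07831794e-03, -9.00376739e+01])}
{'clock': 0.1, 'joint_pos': array([-6.07279224e+01,  2.05872585e+01,  6.37817769e-01, -1.80724763e-02,
       -7.01366323e+01, -1.65069799e+01]), 'qvel': array([-0.04374664, -0.1040857 ,  0.10849261,  0.17624575, -0.00286542,
        0.06703354]), 'tau': array([-2.06312514e-03, -5.84161663e+01,  2.93751776e+01,  7.01551393e+00,
        1.01268434e-02, -6.25587109e-05]), 'tool_pos': array([ 0.14901529, -0.65787943,  0.22570699]), 'orientation': array([ 1.79912647e+02, -8.16848238e-03, -1.67241049e+02]), 'force': array([-0.09793749,  0.13538266, -0.44996015]), 'moment': array([-0.0288816 , -0.00626068, -0.01717782]), 'opening': 0.08740364242224348}
```

View pics/scene0.png

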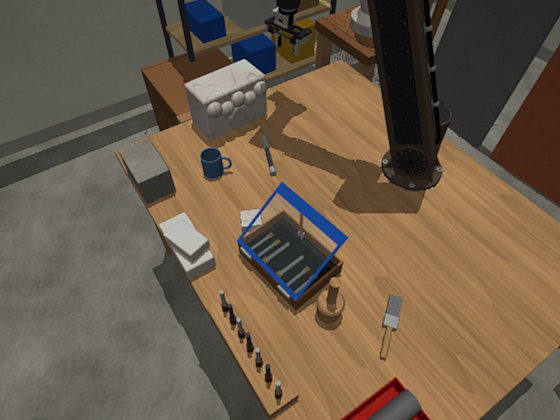

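View pics/top0.png

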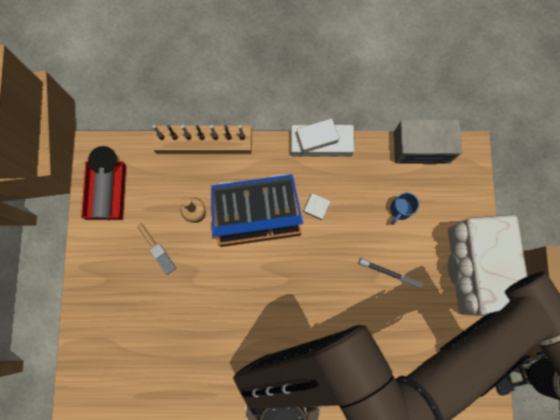

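The scene view shows the propped cover, its lip running (283,186)–(345,240), with the prop near (302,220). In the top view the cover spans (211,178)–(301,235), with the mallet at (193,209) and the tile at (317,206). I'll enlarge both.

```bash
cat > h.py <<'E'
import numpy as np,cv2
from scipy.spatial.transform import Rotation as R
def ray(c,u,v):
    d=np.array([(u-c["cx"])/c["fx"],-(v-c["cy"])/c["fy"],-1.])
    return c["origin"],R.from_euler('xyz',c["rotation"],degrees=True).as_matrix()@d
def at_z(c,u,v,z):
    o,d=ray(c,u,v); return o+d*(z-o[2])/d[2]
def proj(c,p):
    q=R.from_euler('xyz',c["rotation"],degrees=True).as_matrix().T@(np.asarray(p)-c["origin"])
    return c["cx"]-c["fx"]*q[0]/q[2], c["cy"]+c["fy"]*q[1]/q[2]
def pt(c,d,u,v):
    o,r=ray(c,u,v); return o+r*d[v,u]
E
python3 - <<'E'
import cv2
a=cv2.imread("pics/top0.png")[165:255,200:320]; b=cv2.imread("pics/scene0.png")[175:310,230:365]
cv2.imwrite("pics/c1.png",cv2.resize(a,None,fx=6.5,fy=6.5,interpolation=cv2.INTER_CUBIC))
cv2.imwrite("pics/c2.png",cv2.resize(b,None,fx=4.4,fy=4.4,interpolation=cv2.INTER_CUBIC))
E
```

```text
(no output)
```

View pics/c1.png

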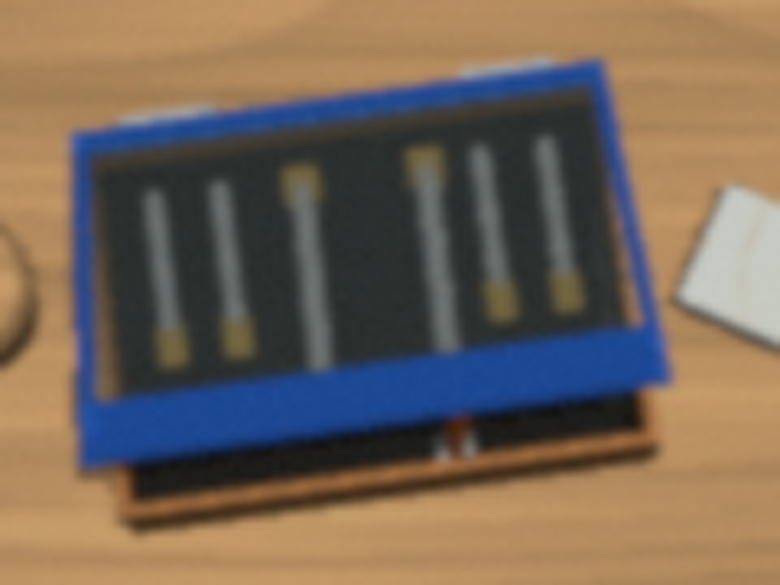

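View pics/c2.png

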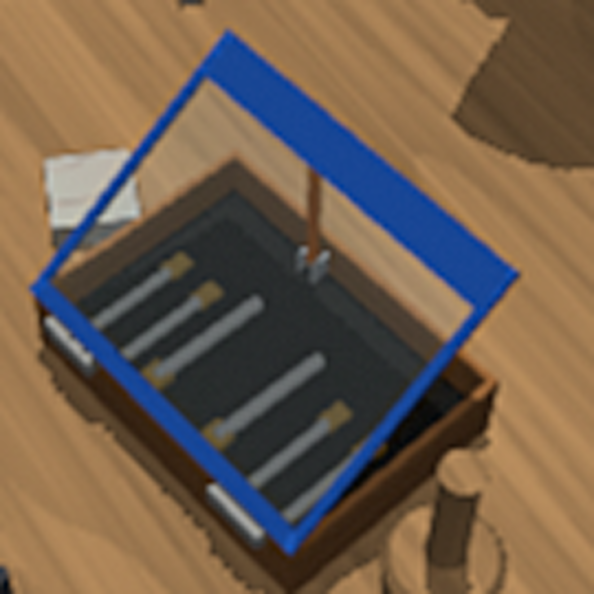

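The crops show the cover corners, top view (74,132), (604,62), (668,382), (82,468) and scene view (228,32), (518,274), (292,552), (35,290). The prop base is at (457,440) and (313,262) in the same crops. Next is a fit of the case pose from these.

```bash
cat >> h.py <<'E'
def cover_pt(s,y,up,th):  # s from hinge, up above underside, case frame
    return np.array([.1-s*np.cos(th)+up*np.sin(th)*1., y, .0705+s*np.sin(th)+up*np.cos(th)])
def world(P,p):
    c,s=np.cos(P[2]),np.sin(P[2]); return np.array([P[0]+c*p[0]-s*p[1],P[1]+s*p[0]+c*p[1],p[2]])
E
python3 - <<'E'
from h import *
from plant import viewer
from scipy.optimize import least_squares
T,S=viewer.calibration("top"),viewer.calibration("scene")
ft=lambda a,b:(200+(a+.5)/6.5-.5,165+(b+.5)/6.5-.5)
fs=lambda a,b:(230+(a+.5)/4.4-.5,175+(b+.5)/4.4-.5)
C=lambda s,y,th:cover_pt(s,y,.006,th)
obs=[(T,ft(74,132),lambda t:C(0,.14,t)),(T,ft(604,62),lambda t:C(0,-.14,t)),(T,ft(668,382),lambda t:C(.24,-.14,t)),(T,ft(82,468),lambda t:C(.24,.14,t)),
(T,ft(122,514),lambda t:np.array([-.1,.14,.07])),(T,ft(657,442),lambda t:np.array([-.1,-.14,.07])),
(S,fs(228,32),lambda t:C(.24,-.14,t)),(S,fs(518,274),lambda t:C(.24,.14,t)),(S,fs(292,552),lambda t:C(0,.14,t)),(S,fs(35,290),lambda t:C(0,-.14,t)),(S,fs(496,384),lambda t:np.array([-.1,.14,.07])),
(S,fs(236,158),lambda t:np.array([-.1,-.14,.07]))]
f=lambda P:np.concatenate([np.subtract(proj(c,world(P,g(P[3]))),uv) for c,uv,g in obs])
r=least_squares(f,[.65,.05,.1,.63],loss='soft_l1');print(r.x,np.round(f(r.x).reshape(-1,2),1))
P=r.x
for n,p in dict(lip=cover_pt(.24,0,0,P[3]),tip=[-.085-0,-.035-.154*np.sin(.04),.045+.154*np.cos(.04)],piv=[-.085,-.035,.045]).items(): print(n,world(P,p))
print(proj(T,world(P,[-.085,-.035,.045])),ft(457,440),proj(S,world(P,[-.085,-.035,.045])),fs(313,262))
# mallet, top and tile
d=np.load("pics/top0.npy")
for u,v in [(193,209),(190,202),(317,206)]: print(pt(T,d,u,v))
E
```

```text
[0.64284889 0.08921861 0.14172187 0.60853201] [[-0.4 -0.2]
 [-0.  -0.8]
 [ 0.7 -0.1]
 [-0.2 -0.5]
 [-0.5  0.5]
 [ 0.7 -0.3]
 [ 0.8 -0.3]
 [ 0.7  0.2]
 [-0.4  0.7]
 [-1.2 -0.2]
 [ 1.  -0.4]
 [ 0.2 -2.2]]
lip [0.54690342 0.07552926 0.20769927]
tip [0.56451462 0.03646682 0.19887682]
piv [0.56364476 0.04256343 0.045     ]
(np.float64(269.6718482573097), np.float64(233.3947679862899)) (269.88461538461536, 232.26923076923077) (np.float64(300.92447059238145), np.float64(233.79940117725036)) (300.75, 234.1590909090909)
[0.63235466 0.29068617 0.1230792 ]
[0.63968902 0.287627   0.19789927]
[ 0.66173359 -0.12019061  0.02691589]
```

The fit is consistent: residuals are within about 1 px, the prop pivot agrees in both views, and angle 0.61 compares with 0.63 nominal. The case is at (0.643, 0.089) with yaw 8.1°. I'll swing to a point in front of the case with fingers closed, and log joints along the way to learn the arm's kinematics.

Emit:
servo_tool:
  rows:
    - [5,20,20,0,0,-1]
    - [12,35,20,0,0,-1]
    - [15,38,15,0,0,-1]
    - [15,38,15,0,0,-1]
    - [15,38,15,0,0,-0.6]
  fingers: 0

```text
clock: 0.52
tool_pos: [0.2091, -0.4928, 0.3095]
orientation: [180.0, -0.0, -171.9]
force: [1.3, 0.6, 0.3]
opening: 0.0598
```

Emit:
servo_tool:
  rows:
    - [15,38,10,0,0,0]
    - [18,38,0,0,0,0]
    - [18,38,0,0,0,0]
    - [18,38,0,0,0,0]
    - [18,38,0,0,0,0]

```text
clock: 0.93
tool_pos: [0.2953, -0.3043, 0.3193]
orientation: [180.0, 0.0, -171.9]
force: [2.1, -0.5, 0.2]
opening: 0.0266
```

Emit:
servo_tool:
  rows:
    - [20,38,0,0,0,0]
    - [20,38,0,0,0,0]
    - [20,38,0,0,0,0]
    - [20,38,0,0,0,0]
    - [20,38,0,0,0,0]

```text
clock: 1.35
tool_pos: [0.3924, -0.1198, 0.3196]
orientation: [180.0, 0.1, -171.8]
force: [0.5, -1.5, 0.0]
opening: 0.0008
```

```bash
python3 -c "
from plant import ctrl
o=ctrl.get_obs()
for k in ('clock','joint_pos','tool_pos','orientation','force','opening'):print(k,o[k])"
```

```text
clock 1.35
joint_pos [ 1.08923898e+01 -8.72670139e+00 -2.06465729e+01 -7.23541906e-03
 -7.80235021e+01 -9.27060462e+01]
tool_pos [ 0.39239683 -0.11976167  0.31961735]
orientation [ 1.79990255e+02  5.62289301e-02 -1.71815159e+02]
force [ 0.5494932  -1.5300882   0.01136427]
opening 0.0008200049522525292
```

Emit:
servo_tool:
  rows:
    - [10,10,10,0,-7,0]
    - [10,10,10,0,-7,0]
    - [10,10,10,0,-7,0]
    - [10,10,10,0,-7,0]
    - [0,0,0,0,0,0]

```text
clock: 1.77
tool_pos: [0.4293, -0.0813, 0.3578]
orientation: [-175.7, 28.1, -170.6]
force: [-0.5, -0.4, -1.4]
opening: 0.0002
```

```bash
cat > log.py <<'E'
from plant import ctrl
import json,sys
o=ctrl.get_obs()
for k in ('clock','joint_pos','tool_pos','orientation','force','opening'):print(k,o[k])
open('log.jsonl','a').write(json.dumps([list(o['joint_pos']),list(o['tool_pos']),list(o['orientation'])])+'\n')
E
echo '[[-60.7279,20.5873,0.6378,-0.018,-70.1366,-16.507],[0.149015,-0.657879,0.225707],[179.9126,-0.0082,-167.2410]]' > log.jsonl
echo '[[10.8924,-8.7267,-20.6466,-0.0072,-78.0235,-92.7060],[0.392397,-0.119762,0.319617],[179.990,0.0562,-171.8152]]' >> log.jsonl
python3 log.py
```

```text
clock 1.7667
joint_pos [  26.51386668  -27.53222464  -38.8337666    15.06255661  -53.74322426
 -114.4683835 ]
tool_pos [ 0.42930416 -0.08133785  0.35781803]
orientation [-175.74395881   28.12734084 -170.63768149]
force [-0.46851066 -0.39105091 -1.37000656]
opening 0.0002342142431670766
```

Emit:
servo_tool:
  rows:
    - [5,10,10,7,0,0]
    - [5,10,10,7,0,0]
    - [5,10,10,7,0,0]
    - [5,10,10,0,0,0]
    - [0,0,0,0,0,0]

```text
clock: 2.18
tool_pos: [0.4504, -0.05, 0.3965]
orientation: [162.7, 28.8, 178.1]
force: [-0.2, -0.6, 1.4]
opening: 0.0005
```

```bash
python3 log.py
```

```text
clock 2.1833
joint_pos [  6.11822513 -20.31230644 -20.20900822 -15.38743458 -60.33912714
 -89.4886581 ]
tool_pos [ 0.450402   -0.05003831  0.39653933]
orientation [162.67579202  28.75342097 178.07286288]
force [-0.24805806 -0.5912001   1.38980111]
opening 0.0004845928833293545
```

```bash
cat > kin.py <<'E'
import numpy as np,json
from scipy.spatial.transform import Rotation as R
from scipy.optimize import least_squares
r=lambda a,t:R.from_euler(a,t,degrees=True).as_matrix()
def fk(q,p,s4,s6):
    a1,h,L2,L4,e,dA,dB,w,Lt,off=p
    A=r('z',q[0]); B=A@r('y',q[1]); C=B@r('y',-q[2]); D=C@r('x',s4*q[3]); E=D@r('y',-q[4]); F=E@r('x',s6*(q[5]))
    x=A@[a1,0,h]+B@[0,0,L2]+C@[L4,dA,e]+D@[0,dB,w*0]+E@[Lt,0,w]
    Rt=F@r('x',off)@np.array([[0,0,1],[0,1,0],[-1,0,0.]])
    return x,Rt
E
python3 - <<'E'
from kin import *
D=[json.loads(l) for l in open('log.jsonl')]
def res(p,s4,s6,full=False):
    o=[]
    for q,x,e in D:
        X,Rt=fk(q,p,s4,s6); o+=list((X-x)*10)+list(R.from_matrix(Rt.T@r('xyz',e)).as_rotvec()) 
        
    return np.r_[o,(p[:9]-p0[:9])*1e-3]
for s4 in(1,-1):
  for s6 in(1,-1):
    b=None
    for off in (0,90,180,270):
      p0=np.array([0.01,.26,.6,.45,0,-.1,-.1,0,.4,off]);f=least_squares(res,p0,args=(s4,s6),x_scale=np.r_[np.ones(9)*.1,50])
      if b is None or f.cost<b.cost:b=f
    print(s4,s6,b.cost,np.round(b.x,4)); print(np.round(res(b.x,s4,s6)[:-9].reshape(-1,6),3)) if b.cost<.02 else 0
E
```

```text
1 1 4.214420555386455 [ 1.12400e-01  2.76000e-01  4.54000e-01  2.26800e-01 -3.70600e-01
 -2.78200e-01  9.51000e-02  2.60500e-01  3.26000e-02  6.55534e+01]
1 -1 1.1914656044471277 [ 1.124000e-01  2.760000e-01  4.540000e-01  2.268000e-01 -3.706000e-01
 -2.782000e-01  9.510000e-02  2.605000e-01  3.260000e-02  2.693518e+02]
-1 1 3.3259643318030694 [ 0.      0.1988  0.6016  0.4636 -0.     -0.     -0.1918  0.      0.378
 66.585 ]
-1 -1 1.1498068873719369e-08 [ 0.000e+00  1.988e-01  6.016e-01  4.636e-01 -0.000e+00 -0.000e+00
 -1.918e-01  0.000e+00  3.780e-01  2.700e+02]
[[-0. -0. -0. -0. -0. -0.]
 [-0.  0.  0. -0.  0.  0.]
 [ 0.  0. -0. -0.  0. -0.]
 [ 0. -0. -0.  0. -0. -0.]]
```

```bash
cat >> kin.py <<'E'
p=[0,.1988,.6016,.4636,0,0,-.1918,0,.378,270]
lo=np.array([-176.03,-82.01,-58.28,-173.87,-174.79,-173.66]);hi=np.array([176.03,121.73,71.71,95.51,-.11,173.66])
FK=lambda q:fk(q,p,-1,-1)
def pts(q):
    A=r('z',q[0]);B=A@r('y',q[1]);C=B@r('y',-q[2]);D=C@r('x',-q[3])
    el=A@[0,0,p[1]]+B@[0,0,p[2]];w4=el+C@[p[3],0,0];w5=w4+D@[0,p[6],0];return el,w4,w5
def ik(X,Rt,q0):
    def f(q):
        x,M=FK(q);return np.r_[(x-X)*10,R.from_matrix(M.T@Rt).as_rotvec()]
    s=least_squares(f,np.clip(q0,lo+1,hi-1),bounds=(lo+.5,hi-.5),x_scale=30.)
    return s.x,np.linalg.norm(s.fun)
def tool(pit,yaw,flip=0): # z axis pitched down by pit, heading yaw (world deg), tool y horizontal
    z=np.array([np.cos(np.radians(pit)),0,-np.sin(np.radians(pit))]); y=np.array([0,1.,0]); 
    M=np.c_[np.cross(y,z),y,z]; return r('z',yaw)@M@r('z',180*flip)
E
cat > scan.py <<'E'
from kin import *; from h import world
P=[.6428,.0892,.1417]
q0=np.array([6.1,-20.3,-20.2,-15.4,-60.3,-89.5])
seeds=[q0,[0,0,-40,-60,-60,-30],[30,-20,-50,60,-60,-90],[-20,10,-30,-150,-40,60],[30,0,-50,90,-30,-180+10],[0,0,-50,-100,-80,0]]
for yaw in (-60,-40,-20,0,20,40,60):
  for pit in (0,10,20,30,40,50):
    best=[]
    for s in seeds:
      for fl in(0,1):
        M=tool(pit,yaw+8.1,fl)
        qa,ea=ik(world(P,np.array([-.07,-.08,.175])),M,s)
        if ea>1e-3: continue
        qb,eb=ik(world(P,np.array([-.115,-.01,.05])),M,qa)
        if eb>1e-3: continue
        m=min(np.r_[qa-lo,hi-qa,qb-lo,hi-qb]); z=[np.round(x,2) for x in pts(qa)[1:]+pts(qb)[1:]]
        best.append((m,fl,np.round(qa),np.round(qb),z))
    if best:
        b=max(best,key=lambda t:t[0]);print(yaw,pit,len(best),*b)
E
time python3 scan.py
```

```text
0 0 10 2.8166823707577677 1 [ -45.   52.  -55. -126. -100.  -76.] [ -35.   93.  -54. -120. -128.  -44.] [array([ 0.24, -0.24,  0.13]), array([ 0.21, -0.05,  0.17]), array([ 0.17, -0.12, -0.09]), array([0.16, 0.01, 0.05])]
20 0 9 15.872137623389015 0 [ -45.   39.  -38. -106.  -86.   77.] [ -44.   69.  -42. -107.  -96.  110.] [array([ 0.34, -0.34,  0.22]), array([ 0.25, -0.18,  0.18]), array([ 0.28, -0.27, -0.02]), array([ 0.2 , -0.11,  0.05])]
20 10 10 12.168667101089802 1 [ -42.   26.  -37. -103.  -72. -116.] [ -45.   57.  -46. -109.  -84.  -77.] [array([ 0.35, -0.32,  0.32]), array([ 0.26, -0.18,  0.24]), array([ 0.28, -0.28,  0.07]), array([ 0.2 , -0.11,  0.12])]
20 20 9 11.425927834482621 1 [ -35.   15.  -34.  -96.  -58. -134.] [ -41.   42.  -47. -110.  -70.  -91.] [array([ 0.38, -0.27,  0.43]), array([ 0.27, -0.17,  0.3 ]), array([ 0.31, -0.27,  0.18]), array([ 0.22, -0.1 ,  0.18])]
20 30 10 14.568534255204781 1 [ -24.    7.  -30.  -84.  -43. -156.] [ -33.   26.  -44. -107.  -52. -112.] [array([ 0.41, -0.18,  0.52]), array([ 0.3 , -0.15,  0.36]), array([ 0.36, -0.23,  0.3 ]), arr
[... 2382 characters left out ...]
0.27,  0.18])]
60 30 11 39.112638080469026 0 [-24.  23.  -8. -63. -77.  29.] [-22.  32. -19. -70. -68.  47.] [array([ 0.58, -0.26,  0.51]), array([ 0.46, -0.3 ,  0.36]), array([ 0.56, -0.23,  0.35]), array([ 0.41, -0.24,  0.24])]
60 40 11 38.25205156418291 0 [-18.  19.  -8. -54. -70.  19.] [-15.  25. -20. -63. -59.  35.] [array([ 0.58, -0.18,  0.56]), array([ 0.48, -0.27,  0.42]), array([ 0.56, -0.15,  0.41]), array([ 0.42, -0.21,  0.29])]
60 50 11 37.15755673061787 0 [-10.  15.  -9. -44. -64.   8.] [ -6.  20. -21. -54. -50.  21.] [array([ 0.57, -0.1 ,  0.59]), array([ 0.49, -0.23,  0.46]), array([ 0.55, -0.06,  0.45]), array([ 0.44, -0.16,  0.34])]
real	0m43.617s
user	0m43.989s
sys	0m0.132s
```

```bash
cat > geo.py <<'E'
from kin import *; from h import world
P=[.6428,.0892,.1417]; RC=r('z',np.degrees(P[2]))
g=np.array([[a,b,c] for a in(-.0095,.0095) for b in(-.021,.021) for c in np.linspace(-.066,0,34)])
def lidz(x,th): return .0705+(.1-x)*np.tan(th)
def edge(th): return .1-.24*np.cos(th)
def toolc(pit,yaw,roll,fl): return tool(pit,yaw)@r('z',180*fl+roll)   # case frame
def tcp_z(M,x,th,gap):
    q=g@M.T+[x,0,0]; k=q[:,0]>edge(th); return -gap-np.max(q[k,2]-lidz(q[k,0],th))
def tcp_x_prop(M):
    left=max(([0,.021,0],[0,-.021,0]),key=lambda v:(M@v)[1]); return -.073-(M@left)[0]
def bodyclear(M,X,th):
    e=np.array([[edge(th),y,.0705+.24*np.sin(th)] for y in np.linspace(-.14,.14,141)]); e=np.r_[e,e+[.006*np.sin(th),0,.006*np.cos(th)]]
    t=(e-X)@M; k=(abs(t[:,0])<.044)&(abs(t[:,1])<.101); return .066+t[k,2].min() if k.any() else .05
E
cat > scan2.py <<'E'
from geo import *
seeds=[[-24,7,-30,-84,-43,-156],[-24,7,-30,-84,-43,24],[-40,26,-37,-103,-72,-116],[-40,26,-37,-103,-72,64]]
for yaw in(8,12,16,20):
  for pit in(12,20,28,36):
    for roll in(-25,0,25):
      out=None
      for fl in(0,1):
        M=toolc(pit,yaw,roll,fl); x=tcp_x_prop(M); z=tcp_z(M,x,.63,.007)
        XA=np.array([x,-.085,z]);X2=XA+[0,.07,0]; xb=-.122; XB=np.array([xb,-.01,tcp_z(M,xb,0,0.)])
        cl=min(bodyclear(M,XA,.63),bodyclear(M,X2,.63),bodyclear(M,XB,0))
        if cl<.004: continue
        for s in seeds:
          qs=[];q=s;bad=0
          for X in(XA,X2,XB):
            q,e=ik(world(P,X),RC@M,q); bad|=e>1e-3; qs.append(q)
            if bad:break
          if bad: continue
          m=min(min(np.r_[q-lo,hi-q]) for q in qs); jump=abs(qs[0]-qs[2]).max()
          if out is None or m>out[0]: out=(m,jump,fl,cl,XA,XB,*[np.round(q) for q in qs])
      if out: print(yaw,pit,roll,[np.round(o,3) for o in out])
E
python3 scan2.py
```

```text
8 12 -25 [np.float64(0.938), np.float64(52.423), np.int64(0), np.float64(0.018), array([-0.069, -0.085,  0.165]), array([-0.122, -0.01 ,  0.048]), array([ -44.,   26.,  -46., -116.,  -70.,   99.]), array([ -38.,   29.,  -53., -124.,  -74.,  108.]), array([ -46.,   74.,  -57., -119.,  -98.,  151.])]
8 12 25 [np.float64(0.883), np.float64(53.688), np.int64(1), np.float64(0.032), array([-0.072, -0.085,  0.171]), array([-0.122, -0.01 ,  0.049]), array([ -44.,   25.,  -46., -115.,  -69., -132.]), array([ -38.,   27.,  -53., -123.,  -73., -123.]), array([ -46.,   74.,  -57., -119.,  -98.,  -79.])]
8 28 -25 [np.float64(0.772), np.float64(61.774), np.int64(1), np.float64(0.006), array([-0.066, -0.085,  0.162]), array([-0.122, -0.01 ,  0.04 ]), array([ -27.,    7.,  -36., -100.,  -37., -119.]), array([ -20.,    6.,  -40., -109.,  -34., -113.]), array([ -42.,   41.,  -58., -126.,  -67.,  -57.])]
8 28 0 [np.float64(1.353), np.float64(62.257), np.int64(1), np.float64(0.014), array([-0.07 , -0.085,  0.174]), array([-0.122, -0.01 ,  0.049]), array([ -25.,    5.,  -36.,  -97.,  -36., -148.]), array
[... 3850 characters left out ...]
), array([-20.,   5., -36., -97., -38.,   8.]), array([ -38.,   33.,  -49., -113.,  -58.,   56.])]
20 12 25 [np.float64(11.252), np.float64(40.739), np.int64(1), np.float64(0.014), array([-0.068, -0.085,  0.17 ]), array([-0.122, -0.01 ,  0.05 ]), array([ -42.,   25.,  -36., -102.,  -70., -144.]), array([ -37.,   24.,  -42., -109.,  -69., -138.]), array([ -45.,   55.,  -47., -109.,  -82., -103.])]
20 20 25 [np.float64(10.858), np.float64(43.548), np.int64(1), np.float64(0.007), array([-0.069, -0.085,  0.17 ]), array([-0.122, -0.01 ,  0.047]), array([ -36.,   16.,  -34.,  -96.,  -58., -158.]), array([ -30.,   14.,  -39., -103.,  -55., -154.]), array([ -42.,   43.,  -47., -110.,  -70., -115.])]
```

```bash
cat > scan3.py <<'E'
from geo import *
seeds=[[-30,12,-38,-100,-50,-150],[-30,12,-38,-100,-50,30]]
bb=np.array([[a,b,c] for a in(-.039,.039) for b in(-.0965,.0965) for c in(-.066,-.16)])
def ev(tag,M,X,th,fl):
    best=None
    for s in seeds:
        q,e=ik(world(P,X),RC@M,s)
        if e<1e-3:
            m=min(np.r_[q-lo,hi-q])
            if best is None or m>best[0]: best=(m,q)
    if best: print(tag,'fl',fl,'marg %.1f clear %.3f bodyz %.3f'%(best[0],bodyclear(M,X,th),(bb@M.T+X)[:,2].min()),np.round(X,3),np.round(best[1]),[np.round(w,2) for w in pts(best[1])[1:]])
for yaw in(12,16,20):
  for pit in(15,22,30):
    for roll in(0,12,25):
      M=toolc(pit,yaw,roll,1); x=tcp_x_prop(M); z=tcp_z(M,x,.63,.007)
      if min(bodyclear(M,np.array([x,y,z]),.63) for y in(-.085,-.015))>.006: ev(('A',yaw,pit,roll),M,np.array([x,-.015,z]),.63,1)
      if roll<20:
        xb=-.125; ev(('B',yaw,pit,roll),M,np.array([xb,-.01,tcp_z(M,xb,0,0)]),0,1)
E
python3 scan3.py
python3 - <<'E'
from geo import *
q=[6.118,-20.31,-20.21,-15.387,-60.339,-89.489]; x,M=FK(q)
print((RC.T@M).round(2), (RC.T@(x-[P[0],P[1],0])).round(3))
for fl in(0,1):
  print(fl,np.degrees(R.from_matrix(RC@toolc(22,14,10,fl)@M.T).as_rotvec()))
E
```

```text
('A', 12, 15, 0) fl 1 marg 10.9 clear 0.010 bodyz 0.152 [-0.069 -0.015  0.172] [ -36.   20.  -47. -117.  -63. -111.] [array([ 0.31, -0.22,  0.34]), array([ 0.23, -0.06,  0.27])]
('B', 12, 15, 0) fl 1 marg 3.0 clear 0.025 bodyz 0.035 [-0.125 -0.01   0.056] [ -47.   60.  -55. -117.  -86.  -67.] [array([ 0.22, -0.24,  0.08]), array([ 0.18, -0.06,  0.15])]
('A', 12, 15, 12) fl 1 marg 10.9 clear 0.013 bodyz 0.135 [-0.07  -0.015  0.174] [ -36.   19.  -47. -117.  -63. -123.] [array([ 0.31, -0.22,  0.34]), array([ 0.23, -0.06,  0.27])]
('B', 12, 15, 12) fl 1 marg 3.0 clear 0.024 bodyz 0.015 [-0.125 -0.01   0.054] [ -47.   61.  -55. -117.  -86.  -78.] [array([ 0.22, -0.24,  0.08]), array([ 0.18, -0.06,  0.15])]
('A', 12, 15, 25) fl 1 marg 10.5 clear 0.026 bodyz 0.114 [-0.071 -0.015  0.171] [ -36.   20.  -48. -117.  -64. -135.] [array([ 0.31, -0.22,  0.33]), array([ 0.23, -0.06,  0.27])]
('A', 12, 22, 0) fl 1 marg 15.8 clear 0.007 bodyz 0.160 [-0.069 -0.015  0.172] [ -28.   10.  -42. -111.  -48. -128.] [array([ 0.34, -0.18,  0.42]), array([ 0.25, -0.06,  0.31])]
('B', 12, 22, 0) fl 1 marg 3.0 
[... 3544 characters left out ...]
2, 25) fl 1 marg 15.4 clear 0.007 bodyz 0.124 [-0.07  -0.015  0.17 ] [ -28.   12.  -38. -101.  -52. -158.] [array([ 0.38, -0.2 ,  0.43]), array([ 0.27, -0.1 ,  0.31])]
('B', 20, 30, 0) fl 1 marg 13.5 clear 0.006 bodyz 0.045 [-0.125 -0.01   0.046] [ -34.   27.  -45. -107.  -53. -110.] [array([ 0.35, -0.24,  0.29]), array([ 0.23, -0.09,  0.24])]
('B', 20, 30, 12) fl 1 marg 13.6 clear 0.007 bodyz 0.032 [-0.125 -0.01   0.05 ] [ -34.   27.  -45. -106.  -53. -123.] [array([ 0.35, -0.23,  0.3 ]), array([ 0.23, -0.09,  0.24])]
[[-0.86  0.03  0.5 ]
 [ 0.15  0.96  0.21]
 [-0.48  0.26 -0.84]] [-0.21  -0.111  0.397]
0 [  2.46294031 -37.29224061   3.32303271]
1 [ 118.86867109   50.38332703 -107.56930698]
```

```bash
cat > plan.py <<'E'
from geo import *
import sys
M=toolc(24,12,12,0); xA=tcp_x_prop(M)-.002; zA=tcp_z(M,xA,.63,.008)
xB=-.125; zB=tcp_z(M,xB,0,0)
A0=np.array([-.20,-.085,zA]); 
if __name__=="__main__":
    q=json.loads(open('log.jsonl').readlines()[-1])[0]; q=np.array(q); x,Rn=FK(q)
    print('A',xA,zA,'B',xB,zB,[bodyclear(M,np.array([xA,y,zA]),.63) for y in(-.085,-.015)])
    rv=R.from_matrix(RC@M@Rn.T).as_rotvec(); W=world(P,A0)
    print('rot',np.degrees(rv),'shift',(W-x)*1000)
    def leg(tag,X1,R1,n):
        global q
        x0,R0=FK(q); d=R.from_matrix(R1@R0.T).as_rotvec()
        for i in range(1,n+1):
            qn,e=ik(x0+(X1-x0)*i/n,R.from_rotvec(d*i/n).as_matrix()@R0,q); 
            print(tag,i,np.round(qn),'e%.4f dq %.0f'%(e,abs(qn-q).max())); q=qn
    leg('pre',W,RC@M,8); leg('in',world(P,[xA,-.085,zA]),RC@M,4); leg('push',world(P,[xA,-.015,zA]),RC@M,3); leg('down',world(P,[xB,-.015,zB]),RC@M,6); leg('out',world(P,[-.2,-.015,zB]),RC@M,3)
E
python3 plan.py
```

```text
A -0.07246632956432009 0.1746224419804104 B -0.125 0.05070103620238452 [np.float64(0.02121694736326272), np.float64(0.010200614080496016)]
rot [  2.5842385  -34.83514884   0.26059966] shift [   6.42599128   26.8565514  -221.95120383]
pre 1 [  7. -22. -26. -16. -52. -88.] e0.0000 dq 8
pre 2 [  8. -24. -32. -18. -44. -85.] e0.0000 dq 8
pre 3 [  8. -25. -37. -21. -35. -81.] e0.0000 dq 8
pre 4 [  6. -24. -40. -28. -29. -72.] e0.0000 dq 10
pre 5 [ -6. -20. -38. -48. -31. -45.] e0.0000 dq 27
pre 6 [-23. -15. -38. -67. -40. -16.] e0.0000 dq 29
pre 7 [-36.  -8. -41. -80. -48.   8.] e0.0000 dq 24
pre 8 [-47.   2. -45. -90. -57.  30.] e0.0000 dq 22
in 1 [-42.   4. -43. -93. -54.  30.] e0.0000 dq 4
in 2 [-38.   6. -41. -95. -51.  30.] e0.0000 dq 4
in 3 [-35.   7. -39. -97. -49.  30.] e0.0000 dq 3
in 4 [-32.   9. -36. -99. -47.  29.] e0.0000 dq 3
push 1 [ -30.    8.  -38. -102.  -46.   30.] e0.0000 dq 2
push 2 [ -28.    8.  -39. -105.  -44.   32.] e0.0000 dq 3
push 3 [ -25.    7.  -41. -107.  -43.   34.] e0.0000 dq 3
down 1 [ -29.   11.  -43. -110.  -47.   41.] e0.0000 dq 7
down 2 [ -32.   15.  -46. -113.  -51.   49.] e0.0000 dq 8
down 3 [ -35.   21.  -48. -115.  -55.   57.] e0.0000 dq 8
down 4 [ -38.   27.  -50. -116.  -60.   65.] e0.0000 dq 8
down 5 [ -41.   34.  -52. -117.  -64.   74.] e0.0000 dq 9
down 6 [ -44.   42.  -54. -118.  -69.   83.] e0.0000 dq 9
out 1 [ -48.   45.  -57. -116.  -71.   89.] e0.0000 dq 6
out 2 [ -52.   47.  -58. -112.  -71.   93.] e0.0143 dq 4
out 3 [ -56.   47.  -58. -108.  -69.   92.] e0.0416 dq 5
```

Emit:
servo_tool:
  rows:
    - [0.3,1.3,-11.1,0.13,-1.74,0]
    - [0.3,1.3,-11.1,0.13,-1.74,0]
    - [0.3,1.3,-11.1,0.13,-1.74,0]
    - [0.3,1.3,-11.1,0.13,-1.74,0]
    - [0.3,1.3,-11.1,0.13,-1.74,0]

```text
clock: 2.6
tool_pos: [0.4502, -0.0379, 0.3381]
orientation: [161.9, 37.4, 178.6]
force: [0.5, -0.9, 0.6]
opening: 0.0004
```

Emit:
servo_tool:
  rows:
    - [0.3,1.3,-11.1,0.13,-1.74,0]
    - [0.3,1.3,-11.1,0.13,-1.74,0]
    - [0.3,1.3,-11.1,0.13,-1.74,0]
    - [0.3,1.3,-11.1,0.13,-1.74,0]
    - [0.3,1.3,-11.1,0.13,-1.74,0]

```text
clock: 3.02
tool_pos: [0.4513, -0.031, 0.2825]
orientation: [160.6, 46.1, 177.8]
force: [0.0, -0.1, -0.4]
opening: 0.0003
```

Emit:
servo_tool:
  rows:
    - [0.2,0.7,-5.5,0.06,-0.87,0]
    - [0.2,0.7,-5.5,0.06,-0.87,0]
    - [0.2,0.7,-5.5,0.06,-0.87,0]
    - [0.2,0.7,-5.5,0.06,-0.87,0]
    - [0.2,0.7,-5.5,0.06,-0.87,0]

```text
clock: 3.43
tool_pos: [0.4526, -0.027, 0.2555]
orientation: [159.8, 50.4, 177.3]
force: [-0.6, -0.5, -0.2]
opening: 0.0004
```

Emit:
servo_tool:
  rows:
    - [0.2,0.7,-5.5,0.06,-0.87,0]
    - [0.2,0.7,-5.5,0.06,-0.87,0]
    - [0.2,0.7,-5.5,0.06,-0.87,0]
    - [0.2,0.7,-5.5,0.06,-0.87,0]
    - [0.2,0.7,-5.5,0.06,-0.87,0]

```text
clock: 3.85
tool_pos: [0.4536, -0.0239, 0.2279]
orientation: [158.9, 54.7, 176.5]
force: [0.0, -1.0, -0.6]
opening: 0.0004
```

Emit:
servo_tool:
  rows:
    - [0.2,0.7,-5.5,0.06,-0.87,0]
    - [0.2,0.7,-5.5,0.06,-0.87,0]
    - [0.2,0.7,-5.5,0.06,-0.87,0]
    - [0.2,0.7,-5.5,0.06,-0.87,0]
    - [0.2,0.7,-5.5,0.06,-0.87,0]

```text
clock: 4.27
tool_pos: [0.4543, -0.0201, 0.2003]
orientation: [157.7, 59.0, 175.5]
force: [-0.1, -0.2, -0.5]
opening: 0.0001
```

Emit:
servo_tool:
  rows:
    - [0.2,0.7,-5.5,0.06,-0.87,0]
    - [0.2,0.7,-5.5,0.06,-0.87,0]
    - [0.2,0.7,-5.5,0.06,-0.87,0]
    - [0.2,0.7,-5.5,0.06,-0.87,0]
    - [0,0,0,0,0,0]

```text
clock: 4.68
tool_pos: [0.4544, -0.0169, 0.1769]
orientation: [156.2, 62.2, 174.1]
force: [-0.7, 0.8, -0.6]
opening: 0.0006
```

```bash
python3 log.py
cat > rem.py <<'E'
# remaining shift/rot to target case point given as args (m)
from plan import *
from plant import ctrl
o=ctrl.get_obs(); x=o['tool_pos']; Rn=r('xyz',o['orientation'])
print('clock',o['clock'],'case',(RC.T@(x-[P[0],P[1],0])).round(4),'q',o['joint_pos'].round(1),'F',o['force'].round(2))
print('rot err',np.degrees(R.from_matrix(RC@M@Rn.T).as_rotvec()).round(2))
for a in sys.argv[1:]:
    t=[float(v) for v in a.split(',')]; print(a,'shift mm',((world(P,t)-x)*1000).round(1)); x=world(P,t)
E
python3 rem.py=0 2>/dev/null; python3 rem.py -.20,-.085,.1746 -.0725,-.085,.1746 -.0725,-.015,.1746 -.125,-.015,.0507
python3 - <<'E'
from plant import viewer
import cv2
p,d=viewer.snapshot("wrist"); q,_=viewer.snapshot("scene")
s=cv2.resize(q[150:330,200:400],None,fx=2.33,fy=2.33,interpolation=cv2.INTER_CUBIC)[:420]
cv2.imwrite("pics/w1.png",cv2.resize(cv2.hconcat([p[:,:,::-1].copy(),s[:,:,::-1].copy()]),(800,int(420*800/(560+s.shape[1])))))
E
```

```text
clock 4.6833
joint_pos [-43.68171992  -0.26353263 -44.93521198 -88.03963044 -54.64964607
  26.16866478]
tool_pos [ 0.45439097 -0.0169059   0.17687045]
orientation [156.15321724  62.19760939 174.0931611 ]
force [-0.65144358  0.79914202 -0.5825854 ]
opening 0.0006386912533465146
clock 4.6833 case [-0.2015 -0.0784  0.1769] q [-43.7  -0.3 -44.9 -88.  -54.6  26.2] F [-0.65  0.8  -0.58]
rot err [ 0.41 -1.18 -0.51]
-.20,-.085,.1746 shift mm [ 2.4 -6.3 -2.3]
-.0725,-.085,.1746 shift mm [126.2  18.    0. ]
-.0725,-.015,.1746 shift mm [-9.9 69.3  0. ]
-.125,-.015,.0507 shift mm [ -52.    -7.4 -123.9]Traceback (most recent call last):
  File "<stdin>", line 5, in <module>
cv2.error: OpenCV(4.12.0) /io/opencv/modules/core/src/matrix_operations.cpp:64: error: (-215:Assertion failed) src[i].dims <= 2 && src[i].rows == src[0].rows && src[i].type() == src[0].type() in function 'hconcat'
```

Run:
```python
from plan import *
from h import proj,cover_pt
from plant import viewer,ctrl
import cv2
c=viewer.calibration("wrist"); p,d=viewer.snapshot("wrist"); im=p[:,:,::-1].copy()
im=cv2.resize(im,(800,600),interpolation=cv2.INTER_CUBIC); k=800/560
print(c['origin'],d[d>0].min())
def dot(pt,col):
    u,v=proj(c,world(P,pt)); print(np.round(pt,3),round(u*k),round(v*k)); cv2.circle(im,(int(u*k),int(v*k)),3,col,1)
for y in(-.14,-.1,-.05,0): dot(cover_pt(.24,y,0,.63),(0,255,255))
dot([-.085,-.035,.045],(0,255,0)); dot([-.085,-.041,.199],(0,255,0)); dot([-.1,-.14,.07],(255,255,0)); dot([-.1,.0,.07],(255,255,0))
cv2.imwrite("pics/w1.png",im)
```

```text
[ 0.28294863 -0.06376568  0.17233794] 0.06009467
[-0.094 -0.14   0.212] 284 456
[-0.094 -0.1    0.212] 353 441
[-0.094 -0.05   0.212] 435 423
[-0.094  0.     0.212] 513 406
[-0.085 -0.035  0.045] 405 167
[-0.085 -0.041  0.199] 442 398
[-0.1  -0.14  0.07] 246 217
[-0.1   0.    0.07] 468 186
```

View pics/w1.png

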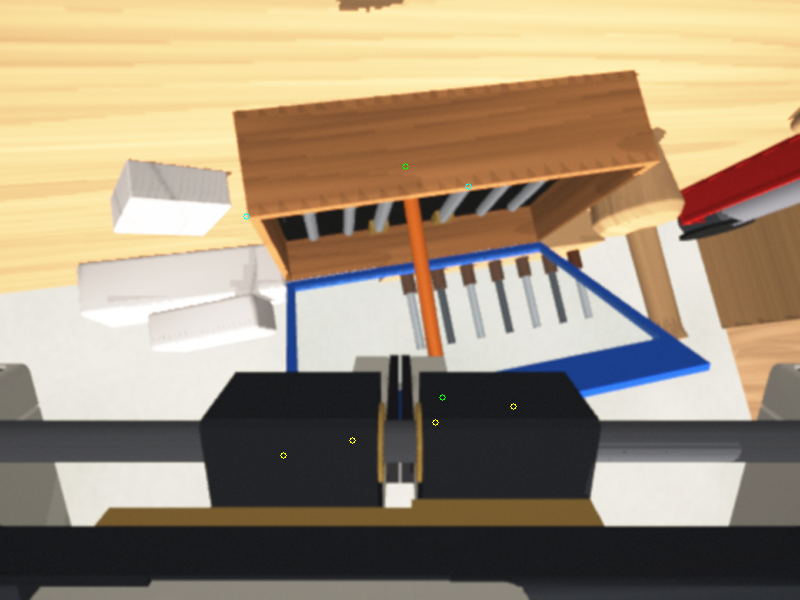

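The wrist view agrees with the fit: the rim corner at (250,217) was predicted at (246,217), and the prop axis at (433,350) was predicted at (434,350). I'm going in beside the prop.

Emit:
servo_tool:
  rows:
    - [1.2,-3.2,-1.2,0.2,-0.6,-0.25]
    - [1.2,-3.1,-1.1,0.2,-0.6,-0.25]
    - [12,1.7,0,0,0,0]
    - [12,1.7,0,0,0,0]
    - [12,1.7,0,0,0,0]

```text
clock: 5.25
tool_pos: [0.4949, -0.02, 0.1776]
orientation: [155.4, 63.6, 172.7]
force: [-0.4, -0.3, 0.1]
opening: 0.0003
```

Emit:
servo_tool:
  rows:
    - [12,1.7,0,0,0,0]
    - [12,1.7,0,0,0,0]
    - [12,1.7,0,0,0,0]
    - [12,1.7,0,0,0,0]
    - [0,0,0,0,0,0]

```text
clock: 5.67
tool_pos: [0.5444, -0.0134, 0.1776]
orientation: [155.3, 63.7, 172.6]
force: [-0.1, 0.1, -0.1]
opening: 0.0003
```

```bash
python3 rem.py -.0725,-.085,.1746
```

```text
clock 5.6667 case [-0.1119 -0.0877  0.1776] q [-36.    6.7 -39.5 -96.9 -49.7  29.6] F [-0.07  0.12 -0.1 ]
rot err [0.17 0.31 0.19]
-.0725,-.085,.1746 shift mm [38.6  8.2 -3. ]
```

Emit:
servo_tool:
  rows:
    - [4,1,-3,0,0,0]
    - [8.6,1.8,0,0,0,0]
    - [8.6,1.8,0,0,0,0]
    - [8.6,1.8,0,0,0,0]
    - [8.6,1.8,0,0,0,0]

```text
clock: 6.08
tool_pos: [0.5817, -0.0056, 0.1739]
orientation: [155.2, 63.6, 172.5]
force: [-0.5, -0.5, -0.2]
opening: 0.0004
```

```bash
python3 rem.py -.0725,-.085,.1746
python3 - <<'E'
from plan import *
from plant import viewer
import cv2
p,_=viewer.snapshot("wrist");q,_=viewer.snapshot("scene")
a=cv2.resize(p,(400,300)); b=cv2.resize(q[170:320,230:380],(600,600),interpolation=cv2.INTER_CUBIC)[:,:400]
c=np.zeros((600,800,3),np.uint8); c[:300,:400]=a; c[:,400:]=b
cv2.imwrite("pics/a1.png",c[:,:,::-1])
E
```

```text
clock 6.0833 case [-0.0739 -0.0852  0.1739] q [ -32.3    9.4  -36.9 -100.   -47.1   30.2] F [-0.54 -0.5  -0.2 ]
rot err [0.14 0.23 0.28]
-.0725,-.085,.1746 shift mm [1.3 0.4 0.7]
```

View pics/a1.png

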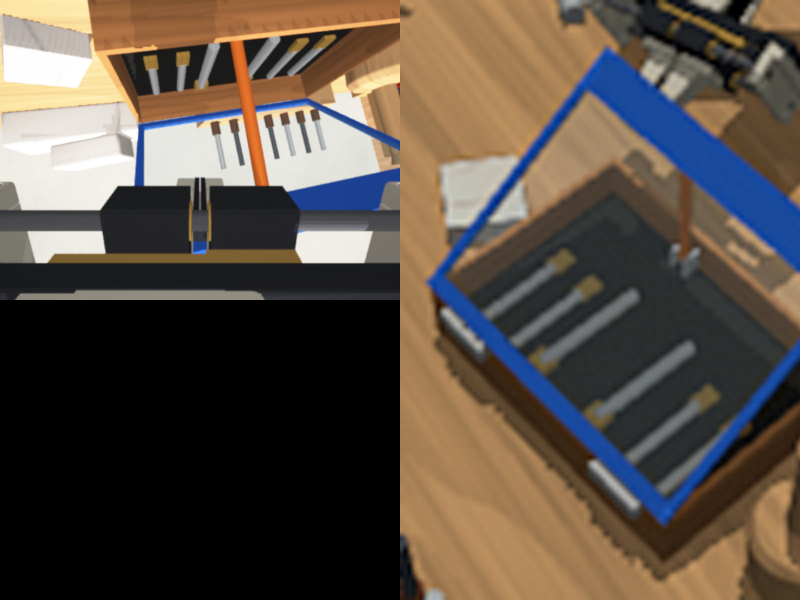

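Fingers sit under the lip on the −y side of the prop, with no contact force. Pushing toward +y.

Emit:
servo_tool:
  rows:
    - [-0.1,5,0.5,0,0,0]
    - [-0.7,5,0,0,0,0]
    - [-0.7,5,0,0,0,0]
    - [-0.7,5,0,0,0,0]
    - [-0.7,5,0,0,0,0]

```text
clock: 6.6
tool_pos: [0.5775, 0.0199, 0.1745]
orientation: [155.2, 63.6, 172.5]
force: [-0.6, -1.2, 0.7]
opening: 0.0004
```

Emit:
servo_tool:
  rows:
    - [-0.7,5,0,0,0,0]
    - [-0.7,5,0,0,0,0]
    - [-0.7,5,0,0,0,0]
    - [-0.7,5,0,0,0,0]
    - [-0.7,5,0,0,0,0]

```text
clock: 7.02
tool_pos: [0.5742, 0.0449, 0.1744]
orientation: [155.2, 63.6, 172.5]
force: [1.7, -0.1, 0.6]
opening: 0.0003
```

```bash
python3 rem.py -.0725,-.015,.1746
```

```text
clock 7.0167 case [-0.0742 -0.0342  0.1744] q [ -27.7    7.7  -40.3 -105.6  -44.4   33.4] F [ 1.66 -0.09  0.61]
rot err [0.15 0.23 0.26]
-.0725,-.015,.1746 shift mm [-1.1 19.2  0.2]
```

Emit:
servo_tool:
  rows:
    - [-0.6,4,0,0,0,0]
    - [-0.6,4,0,0,0,0]
    - [-0.6,4,0,0,0,0]
    - [-0.6,4,0,0,0,0]
    - [-0.6,4,0,0,0,0]

```text
clock: 7.43
tool_pos: [0.5713, 0.0648, 0.1744]
orientation: [155.2, 63.6, 172.5]
force: [-0.1, -0.2, -0.0]
opening: 0.0003
```

Emit:
servo_tool:
  rows:
    - [-0.4,3,0,0,0,0]
    - [-0.4,3,0,0,0,0]
    - [-0.4,3,0,0,0,0]
    - [0,0,0,0,0,0]
    - [0,0,0,0,0,0]

```text
clock: 7.85
tool_pos: [0.5698, 0.0737, 0.1741]
orientation: [155.2, 63.5, 172.5]
force: [-0.7, 1.1, -2.2]
opening: 0.0003
```

```bash
python3 rem.py -.0725,-.015,.1746
python3 - <<'E'
from plan import *
from plant import viewer
import cv2
p,_=viewer.snapshot("wrist");q,_=viewer.snapshot("scene")
a=cv2.resize(p,(400,300)); b=cv2.resize(q[170:320,230:380],(600,600),interpolation=cv2.INTER_CUBIC)[:,:400]
c=np.zeros((600,800,3),np.uint8); c[:300,:400]=a; c[:,400:]=b
cv2.imwrite("pics/a2.png",c[:,:,::-1])
E
```

```text
clock 7.85 case [-0.0744 -0.0051  0.1741] q [ -24.9    7.   -42.1 -109.4  -43.    35.7] F [-0.73  1.06 -2.16]
rot err [0.14 0.2  0.23]
-.0725,-.015,.1746 shift mm [ 3.3 -9.6  0.5]
```

View pics/a2.png

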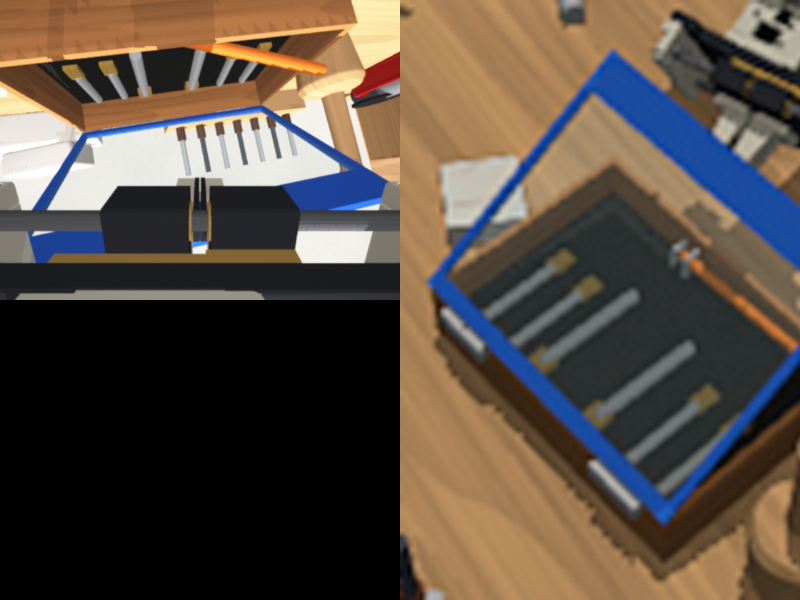

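The prop is down on its way to flat (motion-blurred) and the cover rests on the fingers at Fz −2.2 N. Lowering while drawing the fingers back.

Emit:
servo_tool:
  rows:
    - [-2.5,-0.35,-2,0,0,0]
    - [-2.5,-0.35,-3.5,0,0,0]
    - [-2.5,-0.35,-3.9,0,0,0]
    - [-2.5,-0.35,-3.9,0,0,0]
    - [-2.5,-0.35,-3.9,0,0,0]

```text
clock: 8.37
tool_pos: [0.5574, 0.0715, 0.1569]
orientation: [155.2, 63.6, 172.5]
force: [-0.6, -0.0, -1.7]
opening: 0.0004
```

Emit:
servo_tool:
  rows:
    - [-2.5,-0.35,-3.9,0,0,0]
    - [-2.5,-0.35,-3.9,0,0,0]
    - [-2.5,-0.35,-3.9,0,0,0]
    - [-2.5,-0.35,-3.9,0,0,0]
    - [-2.5,-0.35,-3.9,0,0,0]

```text
clock: 8.78
tool_pos: [0.5452, 0.0695, 0.1375]
orientation: [155.2, 63.6, 172.5]
force: [0.5, 0.4, -1.7]
opening: 0.0005
```

Emit:
servo_tool:
  rows:
    - [-2.5,-0.35,-3.9,0,0,0]
    - [-2.5,-0.35,-3.9,0,0,0]
    - [-1,-0.15,-3.9,0,0,0]
    - [-1,-0.15,-3.9,0,0,0]
    - [-1,-0.15,-3.9,0,0,0]

```text
clock: 9.2
tool_pos: [0.537, 0.0684, 0.1179]
orientation: [155.2, 63.6, 172.5]
force: [-2.3, 0.4, -1.8]
opening: 0.0001
```

```bash
python3 rem.py -.125,-.005,.0507
```

```text
clock 9.2 case [-0.1077 -0.0057  0.1179] q [ -35.1   19.6  -50.  -115.3  -55.8   58.1] F [-2.31  0.39 -1.78]
rot err [0.15 0.23 0.3 ]
-.125,-.005,.0507 shift mm [-17.2  -1.8 -67.2]
```

Emit:
servo_tool:
  rows:
    - [-1.2,-0.15,-3.7,0,0,0]
    - [-1.2,-0.15,-3.7,0,0,0]
    - [-1.2,-0.15,-3.7,0,0,0]
    - [-1.2,-0.15,-3.7,0,0,0]
    - [-1.2,-0.15,-3.7,0,0,0]

```text
clock: 9.62
tool_pos: [0.5315, 0.0674, 0.0995]
orientation: [155.3, 63.6, 172.5]
force: [1.0, 0.2, -2.1]
opening: 0.0003
```

Emit:
servo_tool:
  rows:
    - [-1.2,-0.15,-3.5,0,0,0]
    - [-1.2,-0.15,-3.5,0,0,0]
    - [-1.2,-0.15,-3.5,0,0,0]
    - [-1.2,-0.15,-3.5,0,0,0]
    - [-1.2,-0.15,-3.5,0,0,0]

```text
clock: 10.03
tool_pos: [0.5256, 0.0664, 0.082]
orientation: [155.3, 63.6, 172.5]
force: [0.3, -0.5, -2.1]
opening: 0.0007
```

Emit:
servo_tool:
  rows:
    - [-1,-0.1,-3,0,0,0]
    - [-1,-0.1,-3,0,0,0]
    - [-1,-0.1,-3,0,0,0]
    - [-1,-0.1,-2.5,0,0,0]
    - [-1,-0.1,-2,0,0,0]

```text
clock: 10.45
tool_pos: [0.5202, 0.0665, 0.0684]
orientation: [155.2, 63.6, 172.5]
force: [0.3, -0.8, -1.9]
opening: 0.0003
```

```bash
python3 rem.py -.125,-.005,.0507
```

```text
clock 10.45 case [-0.1246 -0.0051  0.0684] q [ -42.1   37.2  -55.  -119.   -67.2   80.4] F [ 0.31 -0.78 -1.94]
rot err [0.14 0.23 0.28]
-.125,-.005,.0507 shift mm [ -0.4   0.1 -17.7]
```

Still carried at about −2 N. The last 18 mm go slowly.

Emit:
servo_tool:
  rows:
    - [0,0,-1.8,0,0,0]
    - [0,0,-1.8,0,0,0]
    - [0,0,-1.8,0,0,0]
    - [0,0,-1.8,0,0,0]
    - [0,0,-1.8,0,0,0]

```text
clock: 10.87
tool_pos: [0.5201, 0.0668, 0.0596]
orientation: [155.2, 63.6, 172.5]
force: [-0.9, -2.2, -1.9]
opening: 0.0003
```

Emit:
servo_tool:
  rows:
    - [0,0,-1.2,0,0,0]
    - [0,0,-1.2,0,0,0]
    - [0,0,-1.2,0,0,0]
    - [0,0,-1.2,0,0,0]
    - [0,0,-1,0,0,0]

```text
clock: 11.28
tool_pos: [0.5201, 0.0669, 0.0538]
orientation: [155.2, 63.6, 172.5]
force: [-2.8, -2.5, -2.2]
opening: 0.0009
```

Emit:
servo_tool:
  rows:
    - [0,0,-1,0,0,0]
    - [0,0,-1,0,0,0]
    - [0,0,-1,0,0,0]
    - [0,0,-1,0,0,0]
    - [0,0,-0.6,0,0,0]

```text
clock: 11.7
tool_pos: [0.5205, 0.0666, 0.0496]
orientation: [155.2, 63.6, 172.4]
force: [-0.8, -0.3, 0.1]
opening: 0.0004
```

```bash
python3 rem.py -.125,-.005,.0507
python3 - <<'E'
from plan import *
from h import proj,cover_pt
from plant import viewer
import cv2
q,_=viewer.snapshot("scene"); cal=viewer.calibration("scene")
im=cv2.resize(q[170:320,220:370],(600,600),interpolation=cv2.INTER_CUBIC)[:,:,::-1].copy()
for s,y in((0,.14),(0,-.14),(.24,.14),(.24,-.14)):
    u,v=proj(cal,world(P,cover_pt(s,y,.006,0))); u,v=(u-220)*4+1.5,(v-170)*4+1.5; print(round(u),round(v)); cv2.circle(im,(int(u),int(v)),4,(0,255,255),1)
cv2.imwrite("pics/b1.png",im)
E
```

```text
clock 11.7 case [-0.1242 -0.0051  0.0496] q [ -43.3   44.3  -55.8 -120.4  -71.1   87.7] F [-0.84 -0.31  0.06]
rot err [0.14 0.3  0.28]
-.125,-.005,.0507 shift mm [-0.8  0.   1.1]
307 521
70 280
531 334
290 126
```

View pics/b1.png

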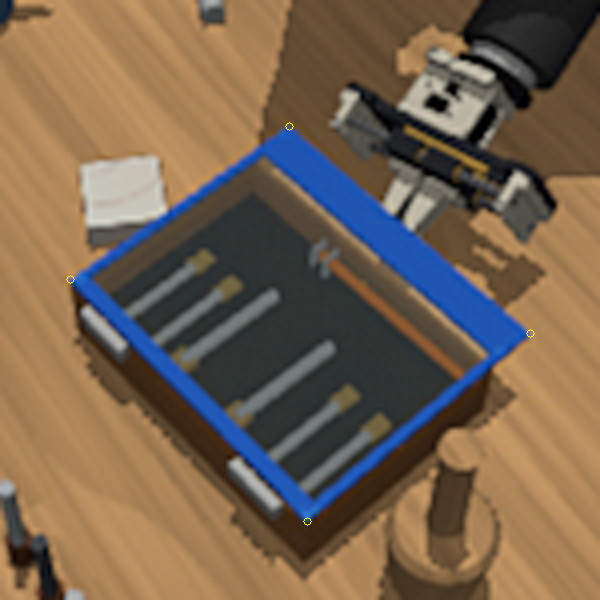

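The cover is shut: its corners sit on the predicted shut positions, e.g. (290,126) and (531,334), and the force on the fingers is zero. The prop lies flat. Dropping the fingers clear, then withdrawing diagonally to stay off the joint 3 limit.

Emit:
servo_tool:
  rows:
    - [0,0,-1.5,0,0,0]
    - [0,0,-1.5,0,0,0]
    - [0,-2,-1,0,0,0]
    - [-3.4,-4.5,0,0,0,0]
    - [-3.4,-4.5,0,0,0,0]

```text
clock: 12.17
tool_pos: [0.513, 0.0556, 0.0452]
orientation: [155.2, 63.6, 172.5]
force: [0.3, -0.1, -0.6]
opening: 0.0006
```

Emit:
servo_tool:
  rows:
    - [-3.4,-4.5,0,0,0,0]
    - [-3.4,-4.5,0,0,0,0]
    - [-3.4,-4.5,0,0,0,0]
    - [-3.4,-4.5,0,0,0,0]
    - [-3.4,-4.5,0,0,0,0]

```text
clock: 12.58
tool_pos: [0.496, 0.0326, 0.0454]
orientation: [155.2, 63.6, 172.5]
force: [0.6, -0.6, -0.3]
opening: 0.0005
```

Emit:
servo_tool:
  rows:
    - [-3.4,-4.5,0,0,0,0]
    - [-3.4,-4.5,0,0,0,0]
    - [-3.4,-4.5,0,0,0,0]
    - [-3.4,-4.5,0,0,0,0]
    - [0,0,0,0,0,0]

```text
clock: 13.0
tool_pos: [0.4825, 0.0143, 0.0454]
orientation: [155.3, 63.6, 172.5]
force: [0.3, -0.3, -0.7]
opening: 0.0005
```

```bash
python3 rem.py
```

```text
clock 13.0 case [-0.1692 -0.0515  0.0454] q [ -53.4   43.7  -53.9 -109.8  -68.6   86. ] F [ 0.33 -0.31 -0.75]
rot err [0.18 0.26 0.29]
```

Fingers are clear of the lip. A little further back and up, then a check.

Emit:
servo_tool:
  rows:
    - [-4,-5,3,0,0,0]
    - [-4,-5,5,0,0,0]
    - [-4,-5,6,0,0,0]
    - [-4,-5,6,0,0,0]
    - [-2,-3,3,0,0,0]

```text
clock: 13.42
tool_pos: [0.4645, -0.008, 0.069]
orientation: [155.3, 63.6, 172.6]
force: [-0.3, -0.1, 0.1]
opening: 0.0003
```

Emit:
servo_tool:
  rows:
    - [0,0,0,0,0,0]
    - [0,0,0,0,0,0]
    - [0,0,0,0,0,0]

```text
clock: 13.67
tool_pos: [0.4648, -0.0075, 0.0683]
orientation: [155.2, 63.6, 172.5]
force: [0.7, 0.3, -0.6]
opening: 0.0006
```

```bash
python3 rem.py
python3 - <<'E'
from plan import *
from plant import viewer
import cv2
q,_=viewer.snapshot("scene"); t,_=viewer.snapshot("top")
a=cv2.resize(q[110:350,200:440],(400,400),interpolation=cv2.INTER_CUBIC); b=cv2.resize(t[120:300,80:440],(800,400))[:,:400*1]
b=cv2.resize(t[150:290,120:440],(400,175),interpolation=cv2.INTER_CUBIC)
c=np.zeros((400,800,3),np.uint8); c[:,:400]=a; c[:175,400:]=b; cv2.imwrite("pics/e1.png",c[:,:,::-1])
E
```

```text
clock 13.6667 case [-0.1898 -0.0706  0.0683] q [ -55.4   34.5  -52.1 -103.3  -65.3   74.6] F [ 0.7   0.27 -0.59]
rot err [0.14 0.23 0.25]
```

View pics/e1.png

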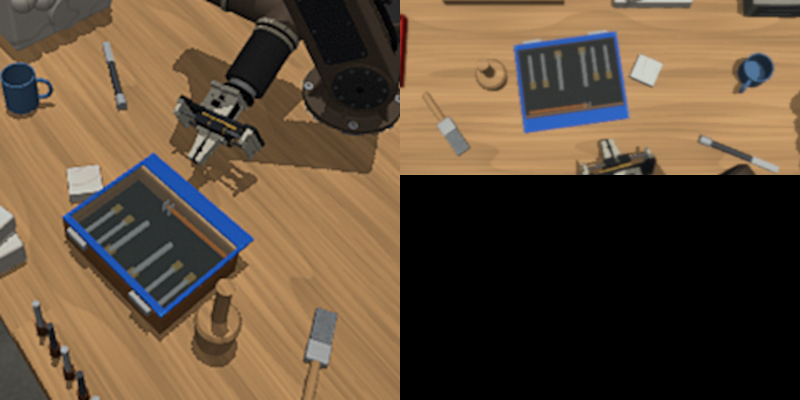

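The cover is shut with the prop lying flat inside. The gripper is clear, and everything else is where it was. Handing in.

```bash
python3 -c "
from plant import ctrl; print(ctrl.close_job())"
```

```text
the job is handed in; nothing more can be done
None
```

The cover is fully shut, with the prop folded flat inside the case. I handed the job in at about 13.7 s.

With the fingers closed, I reached under the lip beside the prop and pushed it toward the case's +y until it fell. The fingers caught the cover, with about 2 N resting on them. I then lowered it over about 4 s, slowing for the last 18 mm, until the load on the fingers dropped to zero. After that I dropped the fingers clear and withdrew them.

**Last checks:**
- **Cover:** its corners match the predicted shut position in the scene camera.
- **Bench and case:** the mallet, tile, chisel, brush, mug and bits look unmoved by eye; I did not re-measure them.
- **Forces:** readings stayed under about 4 N from the push through the withdrawal, and the tool was touching nothing at the end.
- **Disagreement:** my fit from the first pictures put the starting cover angle at 0.61 rad against the stated 0.63. I used 0.63, with 8 mm of planned clearance, and no check failed.

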